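# Eject the pressed tray from its die

### The job

Turn the red handwheel clockwise, a little over a full turn, until it stops, so that the ejector raises the pressed copper tray out of its die. Then slide the tray sideways onto the cream-white soldering board, without picking it up or tipping it, so that it lies flat and wholly on the board. Leave everything else on the bench where it is.

Things in the scene. Friction and masses are not known exactly. Their poses are not given: they have to be found in the camera images.
- die: Steel forming die, fixed. Block 136 (x) x 92 (y) mm, flat top face 50 mm above the bench. Origin: under the middle of the cavity, at bench height; z up; the handwheel stands on its -x side, the two slabs on its +y and -y sides. Cavity 113 (x) x 63 (y) mm, 17 mm deep, open at the top, with the ejector plate in its floor.
- tray: Pressed copper tray, rectangular, open at the top, 110 (x) x 60 (y) x 16 mm high, walls and floor 4 mm, about 0.2 kg, loose. Origin: centre of its underside, z up, x along its length. At the start it lies in the die cavity, long side along the die's x, its rim 1 mm below the die face, 1.5 mm clear all round.
- tray_corner0 (a point): Corner of the tray's underside at + x, + y in the tray's frame (55 mm and 30 mm from its centre).
- tray_corner1 (a point): Corner of the tray's underside at + x, - y in the tray's frame (55 mm and 30 mm from its centre).
- tray_corner2 (a point): Corner of the tray's underside at - x, - y in the tray's frame (55 mm and 30 mm from its centre).
- tray_corner3 (a point): Corner of the tray's underside at - x, + y in the tray's frame (55 mm and 30 mm from its centre).
- wheel (a joint): Angle of the red ejector handwheel (rad), which lies flat: grows clockwise seen from above; starts between 0 and 0.7, hard stop at 7.0 (a little over one full turn on). Raises the ejector 3.3 mm per rad; the plate meets the tray at about 1.2 rad. Friction about 2 N at the knob; it stays where it is left, and turning back lowers the plate.
- wheel_axis (a point): Centre of the handwheel, on its upright axis, 34 mm above the bench, 125 mm from the die's origin to the die's -x side. Wheel rim 94 mm across, made of 10 mm bar.
- crank_top (a point): Middle of the top of the black upright crank knob on the wheel's rim, 42 mm from the wheel's axis. The knob is 18 mm in diameter, spins freely on its own axis, stands from 40 to 86 mm above the bench. Going round, it passes 6 mm (surface) from the die's -x side.
- board: Cream-white soldering board, a fixed slab 170 (x) x 130 (y) mm, its top 49 mm above the bench (1 mm lower than the die face), 2 mm from the die's +y or -y side, axes parallel to the die's. Origin: under its middle at bench height (113 mm from the die's origin).
- charcoal: Black charcoal slab, the same size and height as the board, fixed at the die's other side; a brass bangle and a steel ring lie on it. Origin under its middle at bench height.
- bangle: Brass bangle 58 mm across, 10 mm high, loose on the charcoal slab. Origin: centre of its underside.
- signet: Steel ring 30 mm across, 10 mm high, loose on the charcoal slab. Origin: centre of its underside.
- file: Slim hand tool with a wooden handle and steel shank, 190 mm long, lying loose near the robot on the left, origin about the middle of its underside.
- jar: Amber jar 60 mm across, 75 mm high, loose on the left. Origin: centre of its underside.
- tape_spool: Wooden spool 70 mm across, 20 mm high, lying loose on the right. Origin: centre of its underside.
- steel_block: Steel bench block 90 x 70 x 22 mm, loose on the right. Origin: centre of its underside.
- ejector_top (a point): Middle of the top of the brass ejector plate, 76 x 32 mm, under the tray. The handwheel moves it straight up and down; at the wheel's stop it holds the tray's underside 2 mm above the die face.
Things that resemble listed ones, but are neither listed nor needed, are in the scene too. Several things have the shape of the tray; the one meant has the colours described above.

How it is judged:
By the outcome, as a careful person would: the job done as asked, in the order asked, and still so for the second after the job is handed in, with the robot touching nothing.
It also fails if it takes over 54 s, if anything falls off the work surface, if the arm or the gripper's body presses on something with over 40 N, if the wrist force passes 120 N, or if a joint passes its speed limit or range.

### The arm

A 7-joint arm with a two-finger parallel gripper is mounted at the origin on the work surface. World frame = base frame: x ahead of the robot, y to its left, z up, the work surface at z = 0. Lengths are in m, angles in rad, forces in N, time in s.
With the tool pointing down it reaches from about 0.35 to 0.9 m from the base axis. Payload 8.1 kg.
Tool frame: the origin (TCP) lies at the very end of the fingers, on their centre line; the grasp point (between the pads) lies 19 mm behind it; z points along the fingers, x is the direction in which the jaws open and shut, and the axes are right-handed (so a half turn about z gives the same grasp; the last joint's range is limited). The gripper opens to 92 mm and grips with 3 to 60 N. Pads are 19 mm wide; open, the fingers measure 130 mm over their backs; the gripper's body (75 mm by 190 mm) begins 47 mm behind the grasp point.
Start: joints at [-1.236, 0.434, 0.025, 1.573, -0.012, 1.134, -0.075], TCP at [0.265, 0.566, 0.203] pointing down, gripper open.
Joint ranges: [-2.62, 2.62], [-0.44, 2.09], [-1.27, 1.32], [0.08, 2.57], [-1.32, 4.46], [0.12, 2], [-2.74, 2.74]. Speed limits (rad/s): [2.22, 2.22, 3.01, 3.01, 3.14, 3.14, 3.14].

### API

Orientations are given as a rotation vector (axis times angle).
In Python, from cell import status, viewer, arm gives the robot as it stands.
- The arm moves only by the tool jog_arm, never from a script. Its argument "commands" is text: rows parted by semicolons, each of 7 numbers parted by spaces: the closure, from -1 (fully open) to 1 (shut), then the shift along the world's x, y, z normalised to -1 to 1, where 1 is 0.3 m, then the turn, a rotation vector about the world's x, y, z normalised to -1 to 1, where 1 is 2 pi rad. In form: jaw dx dy dz wx wy wz; .... A call has exactly 5 rows; each row shifts and turns the commanded pose from where the row before left it; what a row does not reach is not made up. A row lasts 1/10 s, in which the tool goes at most 50 mm and 8.59 degrees, less where a joint would pass 70% of its speed; a pose out of reach is approached as far as the arm can. A call with a number of a shift or a turn outside -1 to 1 is refused whole. A call with a gripper value outside its range is refused whole. The fingers move at their own pace and stop on an object; "force" is the grip in N (left out, the last holds). Time passes only in rows, so rows that do not move let the fingers close, or fill a call up. It gives the time, the measured TCP pose, the force and the opening at its end, in the units of the state.
- status.observe(): the state, without advancing time (a new reading comes with each control period).
- viewer.get_image(name): name is "scene" or "top" or "wrist"; returns a dict with "pixels" (400x640x3 uint8, red, green, blue), "z_map" (400x640 float32, m along the optical axis (not along the pixel's ray), 0 where there is no reading), "camera_matrix" (3x3 intrinsics, pixels), "R" (3x3) and "t" (3): a world point X has camera coordinates R X + t. Camera axes: x right, y down, z forward; pixel columns grow to the right and rows downward; lengths in m; the calibration is good to about 2 mm. The wrist camera is an equidistant fisheye: a pixel r from the principal point sees the ray r / f radians off the axis. A picture is of the moment at which its call begins.
- arm.sign_off(): hands the job in, once; it reports no verdict.
The state is a dict: "clock": time; "joints": joint angles; "dq": joint speeds; "joint_efforts": joint torques, N m; "position": TCP position; "ee_rot": TCP orientation; "force": force on the tool from outside, world axes, zero at the start; "ft_torque": the same for the moment, N m; "width": opening from 0.0 (shut) to 1.0 (fully open).
Only numpy, scipy, OpenCV 4.12 (cv2) and the standard library are available. Lean on these libraries where they do the work, as an engineer would, in place of code of your own. Each camera call takes 0.05 s, during which the arm holds its last target. There are 200 camera calls.

## Working session

There is one attempt and no reset: what is moved stays moved. The work goes in short steps, Python scripts to look and compute and a tool call to move; the robot and the scene stay as the last step left them, time stands still between calls to the robot, and variables do not carry over. Pictures are saved under pics/ and viewed, about 8 in all and at most 12, crops included, and the job is handed in when it is done.

Besides the shell and the picture viewer there is one more tool, called after ">>>" by a JSON object that holds its "fn" and its "kwargs". jog_arm: Moves the arm, as the interface text tells. Scaled input: -1 to 1 covers 0.3 m each way for a shift and 2 pi rad each way for a turn. Its arguments: {"type":"object","properties":{"commands":{"type":"string"},"force":{"type":"number"}},"required":["commands"]}

```bash
mkdir -p pics; cat > h.py <<'E'
import numpy as np, cv2
from cell import status, viewer, arm
def grab(n,save=None):
    d=viewer.get_image(n)
    if save: cv2.imwrite('pics/'+save,cv2.cvtColor(d['pixels'],cv2.COLOR_RGB2BGR))
    return d
def plane(d,uv,z):
    K,R,t=d['camera_matrix'],d['R'],d['t']
    r=R.T@np.linalg.solve(K,np.array([uv[0],uv[1],1.])); c=-R.T@t
    return c+r*(z-c[2])/r[2]
def depth_pts(d):
    K,R,t=d['camera_matrix'],d['R'],d['t']
    v,u=np.mgrid[:400,:640]; z=d['z_map']
    p=np.stack([(u-K[0,2])/K[0,0]*z,(v-K[1,2])/K[1,1]*z,z],-1)
    return (p-t)@R
E
python3 - <<'E'
from h import *
print(status.observe())
a=grab('top','top0.png');b=grab('scene','scene0.png')
im=np.vstack([a['pixels']]);print(a['R'],a['t'],a['camera_matrix'],b['R'],b['t'])
E
```

```text
{'clock': 0.0, 'joints': array([-1.23554975,  0.43522427,  0.02494957,  1.57408837, -0.01161934,
        1.1339851 , -0.07512824]), 'dq': array([ 0.00051853,  0.00017292,  0.00058832,  0.00120782,  0.00071445,
        0.0004959 , -0.0018029 ]), 'joint_efforts': array([-4.82262894e-04, -6.67845440e+01,  9.84573998e-01, -3.14452994e+01,
       -6.06273604e-02,  4.29939525e-02,  1.45718582e-04]), 'position': array([0.26479967, 0.56553404, 0.20184729]), 'ee_rot': array([ 2.65015449e+00,  1.68535706e+00, -1.96511581e-03]), 'force': array([ 1.08101636, -0.70835083,  0.16016032]), 'ft_torque': array([ 0.00192816,  0.01569807, -0.02656521]), 'width': 1.0030154206123199}
[[-1.66611582e-02 -9.99856246e-01 -3.14533912e-03]
 [-9.81036071e-01  1.69549437e-02 -1.93082257e-01]
 [ 1.93107830e-01 -1.31282901e-04 -9.81177532e-01]] [0.00985893 0.53119415 1.36866726] [[418.18344949   0.         311.19091211]
 [  0.         418.18344949 198.13574573]
 [  0.           0.           1.        ]] [[-1.24989236e-02  9.99857067e-01 -1.13851753e-02]
 [ 6.90725212e-01  4.00562498e-04 -7.23117225e-01]
 [-7.23009307e-01 -1.69022146e-02 -6.90631491e-01]] [ 0.0062424  -0.27798675  1.73159222]
```

View pics/top0.png

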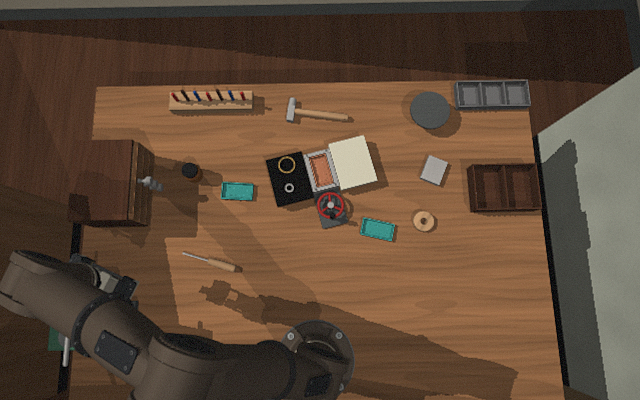

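View pics/scene0.png

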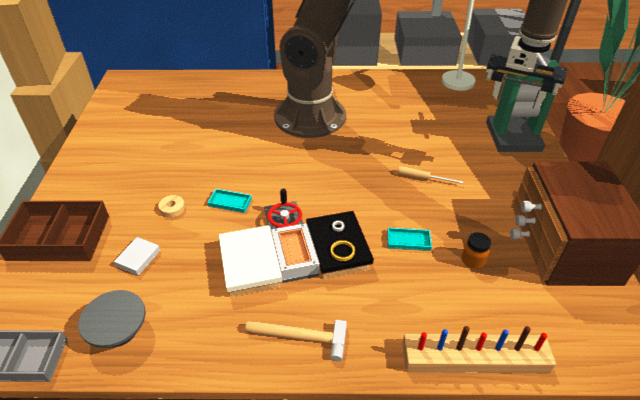

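The copper tray is in the die at top (320,168) and scene (295,247). The teal lookalikes are at top (238,191) and (378,229), and they don't match on colour. The board is at top (353,162), the charcoal at (290,178) and the wheel at (331,206). Next I'll measure these and make one enlarged crop to confirm.

```bash
cat > m.py <<'E'
from h import *
def rect(d,mask,z):
    n,l,s,c=cv2.connectedComponentsWithStats(mask.astype(np.uint8))
    i=1+np.argmax(s[1:,4]); v,u=np.where(l==i)
    P=np.array([plane(d,(a,b),z)[:2] for a,b in zip(u,v)])
    (cx,cy),(w,h),ang=cv2.minAreaRect((P*1000).astype(np.float32))
    return (round(cx,1),round(cy,1)),(round(w,1),round(h,1)),round(ang,2),len(u)
def hsv(d): return cv2.cvtColor(d['pixels'],cv2.COLOR_RGB2HSV).astype(int)
E
python3 - <<'E'
from m import *
ims=[]
for n,(u0,u1,v0,v1) in (('top',(255,390,125,235)),('scene',(205,385,180,300))):
    d=grab(n); P=depth_pts(d); H=hsv(d); h,s,v=H[...,0],H[...,1],H[...,2]
    box=np.zeros((400,640),bool); box[v0:v1,u0:u1]=1
    Z=P[...,2]
    print(n,'board',rect(d,box&(s<70)&(v>180)&(abs(Z-.049)<.006) ,.049))
    print(' charcoal',rect(d,box&(v<60)&(abs(Z-.049)<.006),.049))
    cm=box&(h<14)&(s>90)&(v>100)&(abs(Z-.041)<.012)&(Z>.02)
    print(' tray',rect(d,cm,.045))
    red=box&((h<6)|(h>172))&(s>150)&(v>80)&(Z>.02)
    print(' red',rect(d,red,.034), 'z',np.median(Z[red]))
    k=box&(Z>.075)&(Z<.1); vv,uu=np.where(k)
    print(' knob n',k.sum(),P[k].mean(0) if k.any() else None,P[k].max(0) if k.any() else None)
    c=d['pixels'][v0:v1,u0:u1]; ims.append(cv2.resize(c,(480,400),interpolation=cv2.INTER_CUBIC)[:,:400])
    cv2.imwrite('pics/crop_%s.png'%n,cv2.cvtColor(cv2.resize(c,None,fx=4,fy=4,interpolation=cv2.INTER_CUBIC),cv2.COLOR_RGB2BGR))
E
```

```text
top board ((657.5, -142.1), (167.3, 132.0), 14.08, 1637)
 charcoal ((602.1, 75.2), (170.5, 128.6), 14.4, 1398)
 tray ((632.3, -33.1), (109.8, 60.8), 14.05, 476)
 red ((510.3, -64.2), (87.5, 88.8), 62.14, 200) z 0.038571966525635666
 knob n 25 [ 0.46645044 -0.06836783  0.08433513] [ 0.47521064 -0.06023298  0.09043758]
scene board ((648.7, -95.1), (174.3, 222.6), 13.92, 3575)
 charcoal ((607.5, 77.4), (172.6, 128.0), 13.54, 2044)
 tray ((515.5, -62.2), (90.5, 90.6), 13.02, 360)
 red ((506.7, -62.7), (85.5, 90.9), 0.11, 333) z 0.03676051156459717
 knob n 33 [ 0.46991845 -0.06632618  0.08192382] [ 0.47778822 -0.05970481  0.08781526]
```

View pics/crop_top.png

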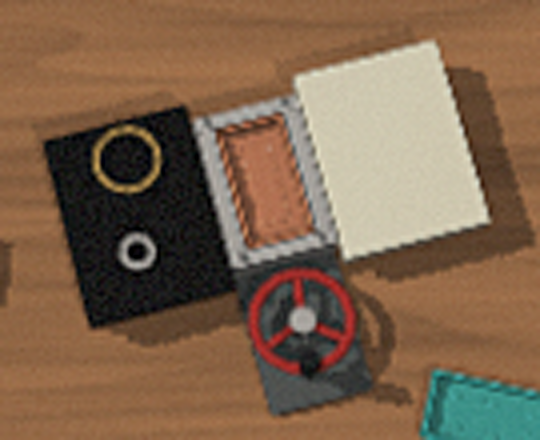

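View pics/crop_scene.png

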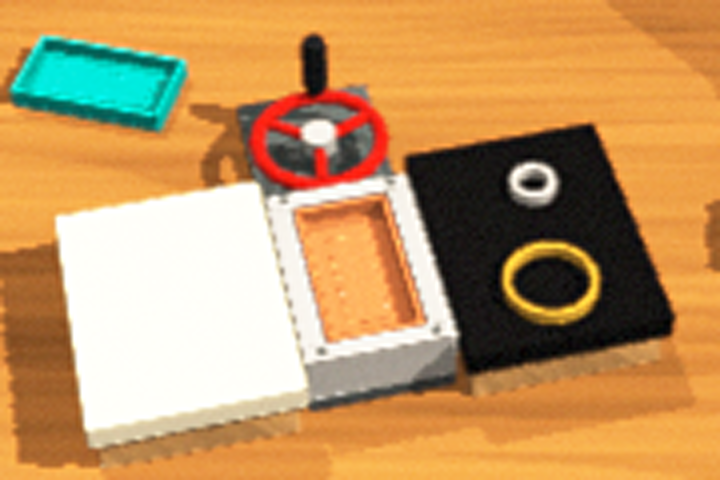

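Top crop: copper tray at (265,185) inside the grey die, as described. The wheel hub is at (302,320) and the black knob at (310,365). The cream board is to the right, on the die's -y side. The scene crop agrees.

From these I take yaw ≈ 14.2°, die ≈ (0.630,-0.0335), wheel axis ≈ (0.509,-0.064) and knob ≈ (0.467,-0.067). Sizes and spacings match the given ones to within 2–3 mm. I'll move above the knob with the jaws along the die's y.

>>> {"fn": "jog_arm", "kwargs": {"commands": "0 0.045 -0.14 0 0 0 0.0073;0 0.045 -0.14 0 0 0 0.0073;0 0.045 -0.14 0 0 0 0.0073;0 0.045 -0.14 0 0 0 0.0073;0 0.045 -0.14 0 0 0 0.0073", "force": 15}}

```text
clock: 0.7
position: [0.3327, 0.3542, 0.2026]
ee_rot: [2.439, 1.981, 0.0]
force: [0.3, 0.2, -0.2]
width: 0.616
```

>>> {"fn": "jog_arm", "kwargs": {"commands": "0 0.045 -0.14 0 0 0 0.0073;0 0.045 -0.14 0 0 0 0.0073;0 0.045 -0.14 0 0 0 0.0073;0 0.045 -0.14 0 0 0 0.0073;0 0.045 -0.14 0 0 0 0.0073"}}

```text
clock: 1.2
position: [0.4002, 0.1442, 0.2028]
ee_rot: [2.196, 2.247, 0.001]
force: [0.9, 0.9, -0.2]
width: 0.501
```

>>> {"fn": "jog_arm", "kwargs": {"commands": "0 0.045 -0.14 0 0 0 0.0073;0 0.045 -0.14 0 0 0 0.0073;0 0.045 -0.14 0 0 0 0.0073;0 0.045 -0.14 0 0 0 0.0073;0 0.045 -0.14 0 0 0 0.0073"}}

```text
clock: 1.7
position: [0.4677, -0.0657, 0.2028]
ee_rot: [1.924, 2.483, 0.001]
force: [1.5, 1.3, 0.5]
width: 0.498
```

```bash
python3 - <<'E'
from h import *
d=grab('wrist','w1.png'); print(d['camera_matrix'],d['R'],d['t'])
s=status.observe(); print(s['position'],s['joints'])
E
```

```text
[[309.70691629   0.         317.0844375 ]
 [  0.         309.70691629 195.6657843 ]
 [  0.           0.           1.        ]] [[-2.50121182e-01  9.68214069e-01  9.54771380e-04]
 [ 9.25316271e-01  2.38748777e-01  2.94599424e-01]
 [ 2.85007356e-01  7.45690216e-02 -9.55620358e-01]] [ 0.18037141 -0.45411608  0.26275477]
[ 0.4693695  -0.07347067  0.20321242] [-0.25604298  0.18441595  0.34890336  1.94853218 -0.06953044  1.0176873
  1.94375278]
```

View pics/w1.png

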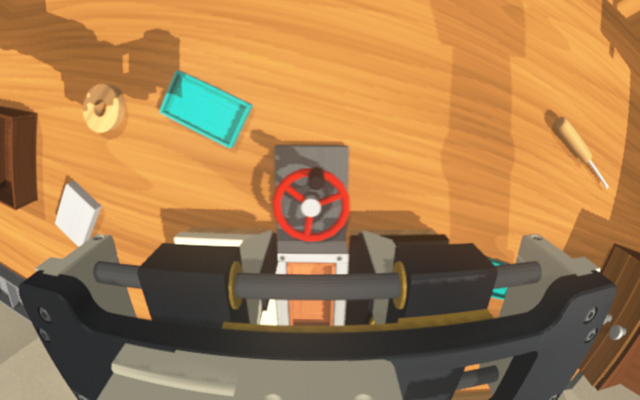

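The wrist view shows the knob top at about (316,177), the hub at (311,208), the red rim centred at about (311,204), and the die's copper tray at (310,290). I'll cast rays from these.

```bash
cat >> m.py <<'E'
def fplane(d,uv,z):
    K,R,t=d['camera_matrix'],d['R'],d['t']
    a=np.array([uv[0]-K[0,2],uv[1]-K[1,2]])/K[0,0]; r=np.hypot(*a)
    ray=R.T@np.append(np.sin(r)*a/r,np.cos(r)); c=-R.T@t
    return c+ray*(z-c[2])/ray[2]
E
python3 - <<'E'
from m import *
d=grab('wrist'); H=hsv(d);h,s,v=H[...,0],H[...,1],H[...,2]
o=status.observe();print(o['position'],o['clock'])
b=np.zeros((400,640),bool);b[155:250,265:360]=1
red=b&((h<6)|(h>172))&(s>170)&(v>90)
vv,uu=np.where(red);P=np.array([fplane(d,q,.037) for q in zip(uu,vv)])
c,r=cv2.minEnclosingCircle((P[:,:2]*1000).astype(np.float32));print('rim',c,r,len(P))
k=b&(v<70);k[195:]=0;k[:, :300]=0;k[:,335:]=0
n,l,st,ce=cv2.connectedComponentsWithStats(k.astype(np.uint8));i=1+np.argmax(st[1:,4]);print(st[i],ce[i])
for z in(.086,.07):print('knob',fplane(d,ce[i],z))
print('hub',fplane(d,(311,208),.04))
cv2.imwrite('pics/w1c.png',cv2.cvtColor(cv2.resize(d['pixels'][140:260,255:375],None,fx=5,fy=5,interpolation=2),4))
E
```

```text
[ 0.46843034 -0.07016991  0.20293657] 1.8
rim (507.9036560058594, -61.21767044067383) 46.144351959228516 1784Traceback (most recent call last):
  File "<stdin>", line 9, in <module>
    return _wrapfunc(a, 'argmax', axis=axis, out=out, **kwds)
    return bound(*args, **kwds)
ValueError: attempt to get argmax of an empty sequence
```

The rim fit gives axis ≈ (0.508,-0.062) with radius 46 mm, against 47 expected, which agrees. I'll descend to TCP z≈0.06 and grip the knob.

>>> {"fn": "jog_arm", "kwargs": {"commands": "0 0 -0.008 -0.1 0 0 0;0 0 0 -0.1 0 0 0;0 0 0 -0.1 0 0 0;0 0 0 -0.1 0 0 0;0 0 0 -0.08 0 0 0"}}

```text
clock: 2.3
position: [0.4668, -0.0658, 0.0571]
ee_rot: [-1.926, -2.48, 0.001]
force: [0.0, 0.4, 0.2]
width: 0.497
```

>>> {"fn": "jog_arm", "kwargs": {"commands": "0 0 0 0 0 0 0;0.8 0 0 0 0 0 0;1 0 0 0 0 0 0;1 0 0 0 0 0 0;1 0 0 0 0 0 0", "force": 15}}

```text
clock: 2.8
position: [0.4682, -0.0663, 0.0596]
ee_rot: [1.926, 2.48, 0.002]
force: [-0.3, -0.7, 0.3]
width: 0.205
```

```bash
python3 - <<'E'
from m import *
o=status.observe();print(o['position'],o['clock'],o['force'],o['width']*92)
d=grab('wrist'); 
cv2.imwrite('pics/w2.png',cv2.cvtColor(cv2.resize(d['pixels'][100:330,200:430],None,fx=2.5,fy=2.5,interpolation=2),4))
E
```

```text
[ 0.46818516 -0.06626751  0.05958438] 2.8 [-0.32084251 -0.72265802  0.28108847] 18.864768901164894
```

View pics/w2.png

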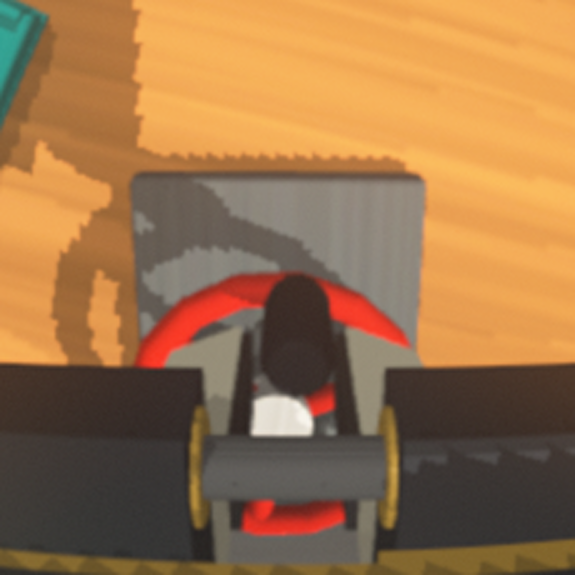

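Wrist view: the fingers close on both sides of the knob (crop 297,330), with the hub below it at (282,415). The opening is 18.9 mm against an 18 mm knob. Next is a table of moves around the circle.

```bash
python3 - <<'E'
import numpy as np
th=np.radians(185-15*np.arange(29)); p=42*np.c_[np.cos(th),np.sin(th)]/300
for i,q in enumerate(np.diff(p,axis=0)): print(i,185-15*i-15,'%.3f %.3f'%tuple(q),end=' ; ' if i%5<4 else '\n')
E
```

```text
0 170 0.002 0.037 ; 1 155 0.011 0.035 ; 2 140 0.020 0.031 ; 3 125 0.027 0.025 ; 4 110 0.032 0.017
5 95 0.036 0.008 ; 6 80 0.037 -0.002 ; 7 65 0.035 -0.011 ; 8 50 0.031 -0.020 ; 9 35 0.025 -0.027
10 20 0.017 -0.032 ; 11 5 0.008 -0.036 ; 12 -10 -0.002 -0.037 ; 13 -25 -0.011 -0.035 ; 14 -40 -0.020 -0.031
15 -55 -0.027 -0.025 ; 16 -70 -0.032 -0.017 ; 17 -85 -0.036 -0.008 ; 18 -100 -0.037 0.002 ; 19 -115 -0.035 0.011
20 -130 -0.031 0.020 ; 21 -145 -0.025 0.027 ; 22 -160 -0.017 0.032 ; 23 -175 -0.008 0.036 ; 24 -190 0.002 0.037
25 -205 0.011 0.035 ; 26 -220 0.020 0.031 ; 27 -235 0.027 0.025 ;
```

>>> {"fn": "jog_arm", "kwargs": {"commands": "1 0.002 0.037 0 0 0 0;1 0.011 0.035 0 0 0 0;1 0.020 0.031 0 0 0 0;1 0.027 0.025 0 0 0 0;1 0.032 0.017 0 0 0 0"}}

```text
clock: 3.35
position: [0.4947, -0.022, 0.0591]
ee_rot: [-1.926, -2.481, 0.0]
force: [-3.5, -2.6, 7.5]
width: 0.139
```

The opening has fallen to 12.8 mm, so the knob may be slipping out of the pads. I'll look.

```bash
python3 - <<'E'
from m import *
d=grab('wrist'); o=status.observe();print(o['position'],o['clock'],o['force'],o['width']*92)
cv2.imwrite('pics/w3.png',cv2.cvtColor(cv2.resize(d['pixels'][100:330,200:430],None,fx=2.5,fy=2.5,interpolation=2),4))
E
```

```text
[ 0.49706508 -0.02120707  0.05925251] 3.4 [ 1.58040947 -0.49452247  3.00135641] 12.775414649292427
```

View pics/w3.png

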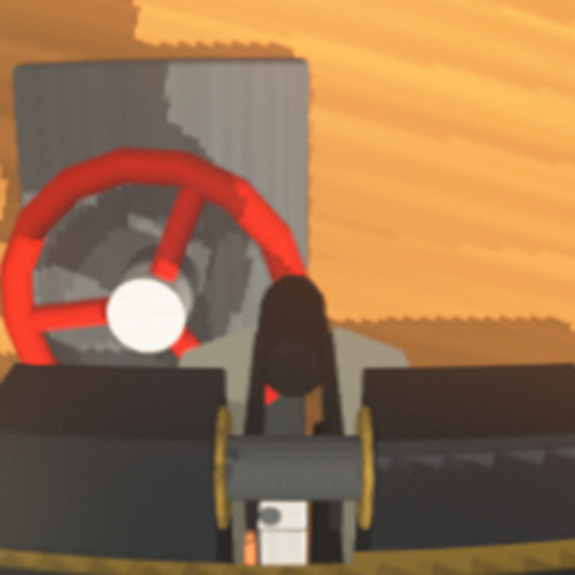

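```bash
python3 - <<'E'
from m import *
d=grab('wrist'); o=status.observe();print(o['position'],o['force'],o['width']*92)
print('knobtop',fplane(d,(316.8,246),.086),'knob base front',fplane(d,(318,212),.04))
print('hub',fplane(d,(258.4,226),.04),fplane(d,(258.4,226),.046))
H=hsv(d);h,s,v=H[...,0],H[...,1],H[...,2]
b=np.zeros((400,640),bool);b[150:250,195:325]=1
red=b&((h<6)|(h>172))&(s>170)&(v>90)
vv,uu=np.where(red);P=np.array([fplane(d,q,.039) for q in zip(uu,vv)])
c,r=cv2.minEnclosingCircle((P[:,:2]*1000).astype(np.float32));print('rim',c,r,len(P))
P=depth_pts  # top view check
t=grab('top');p=depth_pts(t);k=(p[...,2]>.07)&(p[...,2]<.1)&(abs(p[...,0]-.5)<.08)&(abs(p[...,1]+.05)<.08);print(k.sum())
E
```

```text
[ 0.49675787 -0.02149696  0.05919301] [1.85942394 1.66832531 4.19479344] 12.545620336742362
knobtop [ 0.49443063 -0.02206726  0.086     ] knob base front [ 0.49103674 -0.02208563  0.04      ]
hub [ 0.51204161 -0.06046633  0.04      ] [ 0.50928125 -0.05989491  0.046     ]
rim (506.4838562011719, -61.62379455566406) 45.699039459228516 3200
0
```

The knob still sits at the TCP and lies 41 mm from the axis, and the forces are low, so the wheel is following. The first width reading was probably taken while the jaws were still closing. I'll continue.

>>> {"fn": "jog_arm", "kwargs": {"commands": "1 0.036 0.008 0 0 0 0;1 0.037 -0.002 0 0 0 0;1 0.035 -0.011 0 0 0 0;1 0.031 -0.020 0 0 0 0;1 0.025 -0.027 0 0 0 0"}}

```text
clock: 4.0
position: [0.5443, -0.0372, 0.0591]
ee_rot: [-1.925, -2.481, -0.001]
force: [-4.5, 2.3, 8.6]
width: 0.135
```

>>> {"fn": "jog_arm", "kwargs": {"commands": "1 0.017 -0.032 0 0 0 0;1 0.008 -0.036 0 0 0 0;1 -0.002 -0.037 0 0 0 0;1 -0.011 -0.035 0 0 0 0;1 -0.020 -0.031 0 0 0 0"}}

```text
clock: 4.5
position: [0.5423, -0.0884, 0.0591]
ee_rot: [-1.926, -2.482, -0.003]
force: [-1.9, 6.2, 7.7]
width: 0.139
```

```bash
python3 - <<'E'
from m import *
d=grab('wrist'); o=status.observe();print(o['position'],o['force'],o['width']*92)
cv2.imwrite('pics/w4.png',cv2.cvtColor(cv2.resize(d['pixels'][100:330,200:470],None,fx=2.5,fy=2.5,interpolation=2),4))
E
```

```text
[ 0.54055272 -0.09027363  0.05903642] [-4.16966853  2.96122662  9.3655737 ] 12.92323730278712
```

View pics/w4.png

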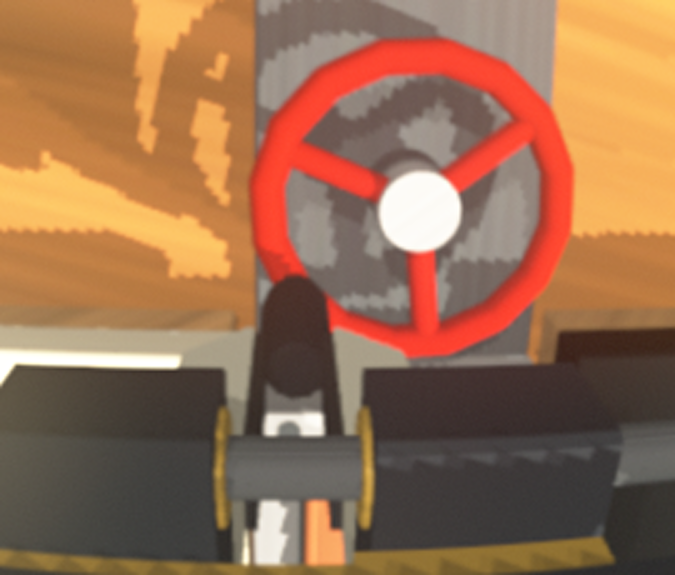

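The knob is gripped at crop (297,340), the wheel has turned with it, and the hub is at (420,212). Forces are small, so I'll continue.

>>> {"fn": "jog_arm", "kwargs": {"commands": "1 -0.027 -0.025 0 0 0 0;1 -0.032 -0.017 0 0 0 0;1 -0.036 -0.008 0 0 0 0;1 -0.037 0.002 0 0 0 0;1 -0.035 0.011 0 0 0 0"}}

```text
clock: 5.05
position: [0.4931, -0.1004, 0.0593]
ee_rot: [1.925, 2.479, 0.004]
force: [6.4, 2.9, 1.4]
width: 0.144
```

>>> {"fn": "jog_arm", "kwargs": {"commands": "1 -0.031 0.020 0 0 0 0;1 -0.025 0.027 0 0 0 0;1 -0.017 0.032 0 0 0 0;1 -0.008 0.036 0 0 0 0;1 0 0 0 0 0 0"}}

```text
clock: 5.55
position: [0.4676, -0.0645, 0.059]
ee_rot: [1.925, 2.483, 0.001]
force: [2.5, 1.8, 7.6]
width: 0.138
```

One full turn is done, with up to about 41° left to the stop. I'll go on slowly and watch the force.

>>> {"fn": "jog_arm", "kwargs": {"commands": "1 0 0.009 0 0 0 0;1 0.001 0.009 0 0 0 0;1 0.001 0.009 0 0 0 0;1 0.002 0.009 0 0 0 0;1 0 0 0 0 0 0"}}

```text
clock: 6.05
position: [0.4681, -0.055, 0.0589]
ee_rot: [-1.926, -2.481, 0.001]
force: [0.1, -0.6, 11.4]
width: 0.144
```

>>> {"fn": "jog_arm", "kwargs": {"commands": "1 0.003 0.009 0 0 0 0;1 0.003 0.009 0 0 0 0;1 0.004 0.009 0 0 0 0;1 0.004 0.008 0 0 0 0;1 0 0 0 0 0 0"}}

```text
clock: 6.55
position: [0.4714, -0.0442, 0.0588]
ee_rot: [-1.925, -2.48, 0.002]
force: [-2.6, 0.9, 14.1]
width: 0.14
```

>>> {"fn": "jog_arm", "kwargs": {"commands": "1 0.005 0.008 0 0 0 0;1 0.005 0.008 0 0 0 0;1 0.006 0.007 0 0 0 0;1 0.006 0.007 0 0 0 0;1 0 0 0 0 0 0"}}

```text
clock: 7.05
position: [0.4761, -0.0401, 0.0584]
ee_rot: [-1.93, -2.477, 0.01]
force: [-7.1, -17.3, 14.2]
width: 0.147
```

The reaction is 18 N along the tangent and 4 N radially, and the TCP has stalled at about 146°. The wheel is at its stop. I'll release, raise and check.

>>> {"fn": "jog_arm", "kwargs": {"commands": "0.2 0 0 0 0 0 0;0.2 0 0 0 0 0 0;0.2 0 0 0 0 0 0;0.2 0 0 0.05 0 0 0;0.2 0 0 0.1 0 0 0"}}

```text
clock: 7.55
position: [0.4768, -0.0351, 0.1021]
ee_rot: [-1.923, -2.478, 0.006]
force: [1.5, 0.7, -0.0]
width: 0.395
```

>>> {"fn": "jog_arm", "kwargs": {"commands": "0.2 -0.03 0.1 0.12 0 0 0;0 -0.03 0.15 0.12 0 0 0;0 -0.03 0.15 0.1 0 0 0;0 -0.03 0.15 0 0 0 0;0 0 0.15 0 0 0 0"}}

```text
clock: 8.05
position: [0.4436, 0.1658, 0.1986]
ee_rot: [-1.925, -2.482, -0.001]
force: [0.6, -0.5, 0.1]
width: 0.5
```

```bash
python3 - <<'E'
from m import *
o=status.observe();print(o['position'],o['force'],o['width']*92)
for n in('top','scene'):
    d=grab(n);P=depth_pts(d);H=hsv(d);h,s,v=H[...,0],H[...,1],H[...,2];Z=P[...,2]
    box=(abs(P[...,0]-.60)<.15)&(abs(P[...,1]+.05)<.13)
    cm=box&(h<16)&(s>90)&(v>100)&(Z>.048)&(Z<.08)&(P[...,0]>.565)
    print(n,cm.sum(),'z pct',np.percentile(Z[cm],[5,50,95]) if cm.any() else 0); print(rect(d,cm,.068))
    k=box&(Z>.075)&(Z<.095)&(P[...,0]<.56);print('knob',k.sum(),P[k].mean(0) if k.any() else 0)
    if n=='scene': cv2.imwrite('pics/s2.png',cv2.cvtColor(cv2.resize(d['pixels'][180:310,200:390],None,fx=4,fy=4,interpolation=2),4))
E
```

```text
[0.44363594 0.16581077 0.19857212] [ 0.56299057 -0.48814217  0.13686735] 46.04229322103722
top 522 z pct [0.05133033 0.05704407 0.06951271]
((630.6, -33.8), (109.1, 60.5), 13.73, 521)
knob 22 [ 0.47081596 -0.04536495  0.08445717]
scene 519 z pct [0.05261818 0.05803406 0.06845691]
((636.3, -31.7), (121.7, 61.5), 13.55, 505)
knob 36 [ 0.4737521  -0.0431478   0.08250767]
```

View pics/s2.png

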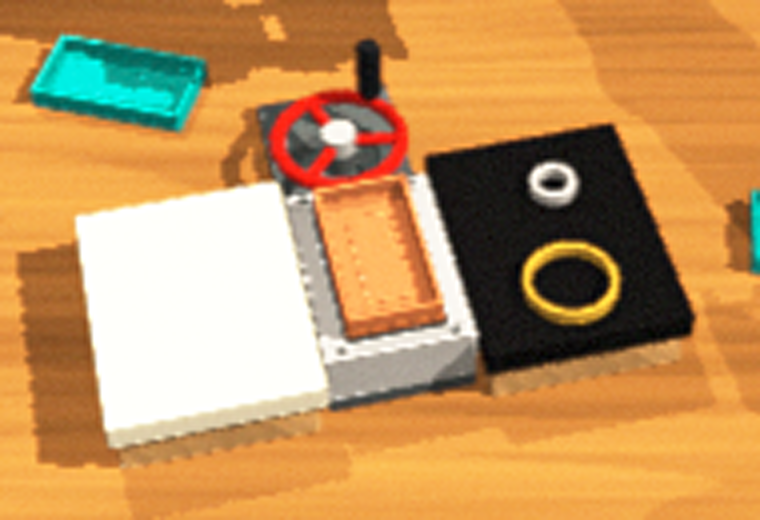

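The tray is raised with its rim at z≈0.068, as expected at the stop. Its centre is (0.6306,-0.0338) and its yaw about 14°; bangle and signet are undisturbed. Next I turn the jaws along the die's x and go behind the tray, at die y=+54 mm.

>>> {"fn": "jog_arm", "kwargs": {"commands": "0 0.053 -0.045 0 0 0 -0.0228;0 0.053 -0.045 0 0 0 -0.0228;0 0.053 -0.045 0 0 0 -0.0228;0 0.053 -0.045 0 0 0 -0.0228;0 0.053 -0.045 0 0 0 -0.0228"}}

```text
clock: 8.65
position: [0.5245, 0.0956, 0.1972]
ee_rot: [-2.678, -1.641, 0.003]
force: [0.6, 0.0, -0.5]
width: 0.502
```

>>> {"fn": "jog_arm", "kwargs": {"commands": "0 0.053 -0.045 0 0 0 -0.0228;0 0.053 -0.045 0 0 0 -0.0228;0 0.053 -0.045 0 0 0 -0.0228;0 0.053 -0.045 0 0 0 -0.0228;0 0.053 -0.045 0 0 0 -0.0228"}}

```text
clock: 9.15
position: [0.6041, 0.0284, 0.1971]
ee_rot: [-3.084, -0.598, 0.003]
force: [-0.5, -0.3, -0.2]
width: 0.499
```

>>> {"fn": "jog_arm", "kwargs": {"commands": "0 0.05 -0.041 0 0 0 -0.0228;0 0 0 -0.1 0 0 0;0 0 0 -0.1 0 0 0;0 0 0 -0.1 0 0 0;0 0 0 0 0 0 0"}}

```text
clock: 9.65
position: [0.6157, 0.0169, 0.1035]
ee_rot: [-3.117, -0.385, 0.014]
force: [-1.2, -0.3, 0.6]
width: 0.501
```

```bash
python3 - <<'E'
from m import *
d=grab('wrist'); d=grab('wrist'); o=status.observe();print(o['position'],o['ee_rot'])
a=np.radians(14.);R=np.array([[np.cos(a),np.sin(a)],[-np.sin(a),np.cos(a)]])
print('die frame',R@(o['position'][:2]*1000-[630.6,-33.8]))
t=grab('top');H=hsv(t);h,s,v=H[...,0],H[...,1],H[...,2];P=depth_pts(t)
m=(h>15)&(h<32)&(s>120)&(abs(P[...,2]-.057)<.006)&(abs(P[...,0]-.61)<.09)&(abs(P[...,1]-.085)<.08)
q=(P[m][:,:2]*1000-[630.6,-33.8])@R.T;print('bangle',m.sum(),q.min(0),q.max(0))
cv2.imwrite('pics/w5.png',cv2.cvtColor(d['pixels'],4))
E
```

```text
[0.61884974 0.01634472 0.10776759] [-3.11798058 -0.38420932  0.00316389]
die frame [ 0.72987986 51.49785586]Traceback (most recent call last):
  File "<stdin>", line 7, in <module>
    return umr_minimum(a, axis, None, out, keepdims, initial, where)
ValueError: zero-size array to reduction operation minimum which has no identity
```

Die-frame position is (0.7, 51.5) mm. The finger faces are at about y=42 and the tray side is at y=30. From the first crop, the bangle starts at about y=85. I'll descend to z≈0.056.

>>> {"fn": "jog_arm", "kwargs": {"commands": "0 0 0 -0.07 0 0 0;0 0 0 -0.06 0 0 0;0 0 0 -0.043 0 0 0;0 0 0 0 0 0 0;0 0 0 0 0 0 0"}}

```text
clock: 10.3
position: [0.6202, 0.0162, 0.057]
ee_rot: [3.118, 0.384, 0.002]
force: [0.5, -0.0, 0.2]
width: 0.497
```

>>> {"fn": "jog_arm", "kwargs": {"commands": "0 0.0063 -0.026 0 0 0 0;0 0.0063 -0.026 0 0 0 0;0 0.0063 -0.026 0 0 0 0;0 0.0063 -0.026 0 0 0 0;0 0.0063 -0.026 0 0 0 0"}}

```text
clock: 10.8
position: [0.6293, -0.0238, 0.0561]
ee_rot: [3.118, 0.383, 0.0]
force: [-0.3, -0.0, 0.1]
width: 0.502
```

>>> {"fn": "jog_arm", "kwargs": {"commands": "0 0.0063 -0.026 0 0 0 0;0 0.0063 -0.026 0 0 0 0;0 0.0063 -0.026 0 0 0 0;0 0.0063 -0.026 0 0 0 0;0 0.0063 -0.026 0 0 0 0"}}

```text
clock: 11.3
position: [0.6386, -0.0623, 0.0559]
ee_rot: [-3.118, -0.384, -0.0]
force: [0.0, -0.2, -0.3]
width: 0.499
```

```bash
cat > t.py <<'E'
from m import *
o=status.observe();print(o['clock'],o['position'],o['force'])
a=np.radians(14.);R=np.array([[np.cos(a),np.sin(a)],[-np.sin(a),np.cos(a)]])
D=lambda p:R@(np.array(p)-[630.6,-33.8])
print('tcp die',D(o['position'][:2]*1000))
d=grab('scene');P=depth_pts(d);H=hsv(d);h,s,v=H[...,0],H[...,1],H[...,2];Z=P[...,2]
m=(h<16)&(s>90)&(v>90)&(Z>.045)&(Z<.08)&(P[...,0]>.56)&(P[...,0]<.76)&(P[...,1]<.02)&(P[...,1]>-.23)
q=(P[m][:,:2]*1000-[630.6,-33.8])@R.T
r=rect(d,m,.064);print(r,'die',D(r[0]),'z',np.percentile(Z[m],[3,97]),np.percentile(q,[1,99],axis=0))
cv2.imwrite('pics/t%d.png'%(o['clock']*100),cv2.cvtColor(cv2.resize(d['pixels'][170:310,200:390],None,fx=4,fy=4,interpolation=2),4))
E
python3 t.py; ls pics
```

```text
11.3 [ 0.63863032 -0.06234081  0.05594153] [ 0.01790023 -0.24587241 -0.29455051]
tcp die [  0.88714003 -29.6357325 ]
((650.1, -27.9), (86.6, 61.2), 14.1, 395) die [20.34810585  1.00726782] z [0.05175307 0.06916944] [[-52.88933603 -28.50896989]
 [ 56.22311388  30.91256285]]
crop_scene.png
crop_top.png
s2.png
scene0.png
t1130.png
top0.png
w1.png
w2.png
w3.png
w4.png
```

The TCP has passed y=-30, but the tray reads as still at y≈0 with no contact force. I'll look.

View pics/t1130.png

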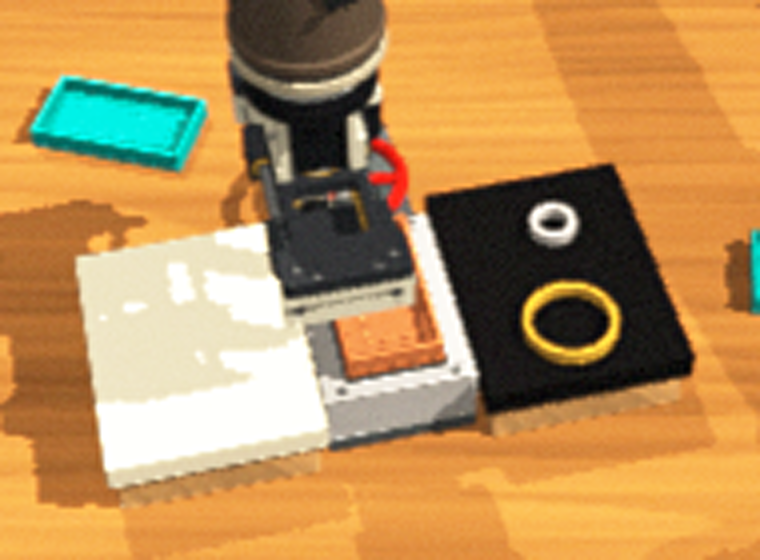

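The gripper is over the tray's -y side, at crop (345,280), and the tray hasn't moved (390,345). So the fingertips must be passing above the rim, which means the real tip is higher than I assumed. I'll measure its height from depth.

```bash
python3 - <<'E'
from m import *
o=status.observe();c=o['position'];print(c,o['ee_rot'],o['joints'])
for n in('scene','top','wrist'):
    d=grab(n);
    if n=='wrist':
        z=d['z_map'];v,u=np.mgrid[:400,:640];K=d['camera_matrix'];a=(u-K[0,2])/K[0,0];b=(v-K[1,2])/K[1,1];r=np.hypot(a,b)+1e-9
        P=(np.stack([np.tan(r)*a/r*z,np.tan(r)*b/r*z,z],-1)-d['t'])@d['R']; P[z<=0]=9
        P[r>1.4]=9
    else: P=depth_pts(d);P[d['z_map']<=0]=9
    m=(abs(P[...,0]-c[0])<.09)&(abs(P[...,1]-c[1])<.09)&(P[...,2]>.03)&(P[...,2]<.2)
    print(n,m.sum(),np.histogram(P[m][:,2],np.arange(.03,.21,.01))[0])
    if n!='top':
        a_=np.radians(14.);R=np.array([[np.cos(a_),np.sin(a_)],[-np.sin(a_),np.cos(a_)]])
        q=(P[m][:,:2]-c[:2])@R.T*1000;zz=P[m][:,2]*1000
        for lo in range(70,150,8):
            k=(zz>lo)&(zz<lo+8)
            if k.sum()>2: print(lo,k.sum(),q[k].min(0).round(),q[k].max(0).round())
    cv2.imwrite('pics/x_%s.png'%n,cv2.cvtColor(d['pixels'],4))
E
```

```text
[ 0.63879028 -0.064308    0.05612243] [3.11706947e+00 3.81444447e-01 5.07250076e-04] [-0.31960256  0.64916719  0.51948485  1.71358425 -0.39674135  0.8847656
  0.61061997]
scene 4171 [ 186 1827  710  158    8    0    0    0    6   24    0   50  115  262
  148  559  118]
70 8 [22.  4.] [56. 61.]
110 4 [-29. -10.] [-27.  10.]
118 21 [-28.  -9.] [-22.  10.]
126 5 [-26.  -2.] [-23.   9.]
142 50 [-84. -37.] [87. 35.]
top 581 [ 16 209 164   0   0   0   0   0   0   0   0   0   0   8  12 121  51]
wrist 113079 [ 1233 14206 17444  4674    13   421   710   711   646   524   278  1157
  5929 20274  6452 28289 10118]
78 229 [-31.  -8.] [32. 13.]
86 488 [-39.  -8.] [40. 14.]
94 579 [-39.  -6.] [40. 14.]
102 558 [-38.  -2.] [39. 14.]
110 534 [-36.   4.] [37. 14.]
118 513 [-34.  -9.] [34. 14.]
126 217 [-25. -10.] [29. 13.]
134 246 [-25.  -9.] [26. 11.]
142 1095 [-83. -34.] [87. 39.]
```

Camera depth puts the finger ends at z≈0.078–0.080 and the body at about 0.143, while the reported TCP is 0.056. So the real tips sit about 22 mm above the reported TCP. This also explains the 12.7 mm grip on the knob's rounded top. I'll go back behind the tray and lower to reported z≈0.037, so the real tip is at about 0.059.

>>> {"fn": "jog_arm", "kwargs": {"commands": "0 0 0 0.03 0 0 0;0 -0.017 0.068 0 0 0 0;0 -0.017 0.068 0 0 0 0;0 -0.017 0.068 0 0 0 0;0 -0.017 0.068 0 0 0 0"}}

```text
clock: 12.0
position: [0.618, 0.0213, 0.0657]
ee_rot: [-3.117, -0.385, -0.001]
force: [0.6, -0.4, 0.1]
width: 0.498
```

>>> {"fn": "jog_arm", "kwargs": {"commands": "0 0 0 -0.02 0 0 0;0 0 0 -0.02 0 0 0;0 0 0 -0.02 0 0 0;0 0 0 -0.02 0 0 0;0 0 0 0 0 0 0"}}

```text
clock: 12.5
position: [0.6175, 0.0189, 0.0399]
ee_rot: [3.118, 0.382, -0.003]
force: [-0.5, 0.9, -0.7]
width: 0.501
```

```bash
cat > tip.py <<'E'
from m import *
o=status.observe();c=o['position'];print(o['clock'],c,o['force'])
a_=np.radians(14.);R=np.array([[np.cos(a_),np.sin(a_)],[-np.sin(a_),np.cos(a_)]])
print('die',R@(c[:2]*1000-[630.6,-33.8]))
d=grab('wrist');z=d['z_map'];v,u=np.mgrid[:400,:640];K=d['camera_matrix'];a=(u-K[0,2])/K[0,0];b=(v-K[1,2])/K[1,1];r=np.hypot(a,b)+1e-9
P=(np.stack([np.tan(r)*a/r*z,np.tan(r)*b/r*z,z],-1)-d['t'])@d['R'];P[(z<=0)|(r>1.4)]=9
q=(P[...,:2]-c[:2])@R.T*1000;Z=P[...,2]*1000-c[2]*1000
m=(abs(q[...,0])<50)&(q[...,1]>-20)&(q[...,1]<20)&(Z>5)&(Z<60)
print('height above reported TCP',np.histogram(Z[m],np.arange(5,60,3)))
E
python3 tip.py
```

```text
12.5 [0.61746196 0.0189277  0.03989786] [-0.48096986  0.85819288 -0.71178257]
die [8.19815255e-03 5.43398416e+01]
height above reported TCP (array([ 565, 6368,   32,    0,    0,    3,   74,  116,  132,  164,  225,
        204,  215,  235,  191,  216,  216,  200]), array([ 5,  8, 11, 14, 17, 20, 23, 26, 29, 32, 35, 38, 41, 44, 47, 50, 53,
       56, 59]))
```

The tip is about 22 mm above the reported TCP, so at z≈0.062. I'll lower it 3 mm more and push.

>>> {"fn": "jog_arm", "kwargs": {"commands": "0 0.004 -0.015 -0.01 0 0 0;0 0.0065 -0.026 0 0 0 0;0 0.0065 -0.026 0 0 0 0;0 0.0065 -0.026 0 0 0 0;0 0.0065 -0.026 0 0 0 0"}}

```text
clock: 13.05
position: [0.6274, -0.0167, 0.0382]
ee_rot: [-3.118, -0.383, -0.001]
force: [0.6, 1.7, -0.4]
width: 0.499
```

```bash
python3 t.py
```

```text
13.05 [ 0.62738021 -0.01673489  0.03818358] [ 0.56085218  1.71823213 -0.35181351]
tcp die [ 1.00427161 17.33714675]
((640.3, -58.4), (122.0, 59.9), 16.6, 662) die [  3.46058991 -26.21591725] z [0.05093228 0.06791421] [[-54.81205734 -53.66451994]
 [ 55.76707126   3.37720629]]
```

The tray is moving: centre y≈-25, which is 42 mm ahead of the TCP. About 88 mm more to go.

>>> {"fn": "jog_arm", "kwargs": {"commands": "0 0.0065 -0.026 0 0 0 0;0 0.0065 -0.026 0 0 0 0;0 0.0065 -0.026 0 0 0 0;0 0.0065 -0.026 0 0 0 0;0 0.0065 -0.026 0 0 0 0"}}

```text
clock: 13.6
position: [0.6369, -0.0556, 0.0379]
ee_rot: [3.118, 0.384, -0.0]
force: [-0.6, 0.5, -0.3]
width: 0.497
```

```bash
python3 t.py
```

```text
13.6 [ 0.63692886 -0.05559307  0.03791113] [-0.63030356  0.51681774 -0.31031936]
tcp die [  0.86864359 -22.67681287]
((650.4, -94.9), (121.9, 60.0), 14.05, 618) die [  4.43042756 -64.07512241] z [0.04928673 0.06611494] [[-55.37349925 -93.67698903]
 [ 55.99764979 -35.64942236]]
```

>>> {"fn": "jog_arm", "kwargs": {"commands": "0 0.0065 -0.026 0 0 0 0;0 0.0065 -0.026 0 0 0 0;0 0.0065 -0.026 0 0 0 0;0 0.0065 -0.026 0 0 0 0;0 0.0065 -0.026 0 0 0 0"}}

```text
clock: 14.15
position: [0.6467, -0.0946, 0.0379]
ee_rot: [3.118, 0.384, -0.0]
force: [0.3, 0.9, -0.2]
width: 0.5
```

>>> {"fn": "jog_arm", "kwargs": {"commands": "0 0.004 -0.017 0 0 0 0;0 0.002 -0.008 0 0 0 0;0 0 0 0 0 0 0;0 -0.004 0.016 0 0 0 0;0 -0.013 0.052 0 0 0 0"}}

```text
clock: 14.65
position: [0.6433, -0.082, 0.0381]
ee_rot: [3.117, 0.381, 0.001]
force: [-0.2, 0.4, 0.6]
width: 0.497
```

>>> {"fn": "jog_arm", "kwargs": {"commands": "0 0 0 0.1 0 0 0;0 0 0 0.13 0 0 0;0 -0.1 0.1 0.13 0 0 0;0 -0.1 0.12 0 0 0 0;0 -0.1 0.12 0 0 0 0"}}

```text
clock: 15.15
position: [0.5565, 0.0196, 0.1418]
ee_rot: [-3.117, -0.385, -0.004]
force: [-0.1, 1.4, -0.5]
width: 0.503
```

>>> {"fn": "jog_arm", "kwargs": {"commands": "0 -0.1 0.12 0 0 0 0;0 -0.1 0.12 0 0 0 0;0 0 0.12 0 0 0 0;0 0 0 0 0 0 0;0 0 0 0 0 0 0"}}

```text
clock: 15.65
position: [0.4965, 0.1272, 0.1408]
ee_rot: [-3.117, -0.39, -0.0]
force: [0.4, -0.6, -0.7]
width: 0.504
```

```bash
python3 t.py; ls -t pics|head -1; python3 - <<'E'
from m import *
d=grab('top');P=depth_pts(d);H=hsv(d);h,s,v=H[...,0],H[...,1],H[...,2];Z=P[...,2]
m=(h<16)&(s>90)&(v>90)&(Z>.045)&(Z<.08)&(P[...,0]>.56)&(P[...,0]<.76)&(P[...,1]<.02)&(P[...,1]>-.23)
print('top',rect(d,m,.064))
k=(Z>.075)&(Z<.095)&(abs(P[...,0]-.5)<.06)&(abs(P[...,1]+.06)<.06);print('knob',P[k].mean(0))
E
```

```text
15.65 [0.49647493 0.12717582 0.1408367 ] [ 0.42862751 -0.61155848 -0.71405636]
tcp die [-91.1974011 188.6419436]
((664.1, -141.8), (118.1, 58.5), 14.14, 389) die [   6.37734211 -112.89632194] z [0.04911405 0.06546295] [[ -54.81500664 -142.02303996]
 [  55.22886663  -84.53250834]]
t1565.png
top ((658.1, -144.0), (109.8, 61.5), 13.91, 543)
knob [ 0.4706588  -0.0453301   0.08548685]
```

View pics/t1565.png

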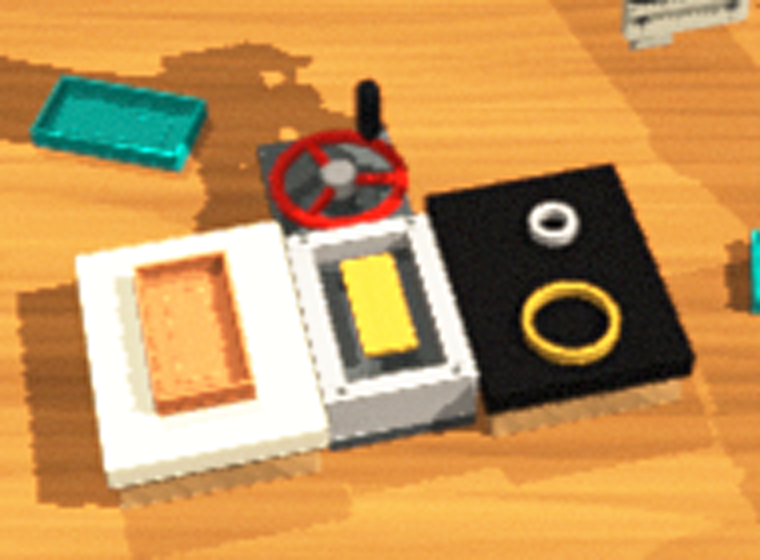

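The tray lies flat at crop (195,330), wholly on the board. The ejector plate is up at (380,300), and the bangle and signet are where they were. I'll check the plate height, then hand in.

```bash
python3 - <<'E'
from m import *
d=grab('scene');P=depth_pts(d);H=hsv(d);h,s=H[...,0],H[...,1]
z=np.median([P[v,u,2] for v in range(240,250) for u in range(291,300)]); zd=np.median(P[(s<40)&(abs(P[...,2]-.05)<.01)&(P[...,1]<-.1)&(P[...,1]>-.2)&(abs(P[...,0]-.65)<.1)][:,2])
print('plate',z,'board',zd)
if z>.049: print(arm.sign_off())
E
```

```text
plate 0.05092573042885854 board 0.048200320709647845
the job is handed in; nothing more can be done
None
```

I turned the handwheel clockwise about 390° until it stopped, then slid the copper tray onto the cream-white board and handed the job in at about 16 s.

**Wheel:** It stalled with about 18 N along its direction of turn, against about 2 N of friction. The knob did not move afterwards. After release, the cameras put the knob about 5 mm short of where the TCP had stalled. I read that as the grip giving under load, not the wheel springing back.

**Ejector:** The plate read 2.7 mm above the board, where about 3 mm is expected at the stop. The tray's rim was at about 68 mm, as given.

**First push missed:** Camera depth showed the fingertips about 22 mm higher than the reported TCP, so the fingers passed over the tray without touching it. The knob had also been gripped only by its top, though that was enough to turn it. I went in lower and pushed again, with forces under about 2 N.

**Final check:**
- **Tray:** it lies flat, with its rim at about 65 mm and its yaw matching the board's to a fraction of a degree. It sits about 2 mm from the board's middle, so it is wholly on the board.
- **Views:** the top and scene views agree to about 6 mm. The larger difference, along x, is probably the scene view catching the tray's side.
- **Everything else:** the bangle, the ring and the nearest teal tray look undisturbed. I did not recheck the file, jar, spool or steel block at the end, but the arm did not work near them. It was clear of everything at hand-in.

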